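# Get the spare key out of the hall key box

## Task

On the hall sideboard, swing the lid of the dark wooden key box all the way back, past its balance point, so that it stays open by itself. Then take out the key with the lime-green tag and gently lay it flat inside the white tray, not dropping it; leave the lid open and the navy-tagged key lying where it is in the box.

Things in the scene. Friction and masses are not known exactly. Their poses are not given: they have to be found in the camera images.
- lid: Dark lid of fixed box, 150x240x8 mm, hinged along own y. Origin: middle of hinge, rear top rim, z=60 mm. Closed at start: level, z up, reaching 150 mm along own -x over the box. Brass bar handle, 11 mm thick, along y, 90 mm clear between its slanting posts, centre at own (-170,0,45) mm: 20 mm ahead of the edge, 37 mm above the board. Swings up and over to +x; balance near 85 deg, stop at 109 deg.
- key_lime: Wanted key: lime-green tag 56x24x18 mm (x,y,z), rigid brass key along +x to 78 mm from the origin (22 mm wide at most, 5 mm thick, at half tag height). Origin: centre of tag's underside, z up; 45 g. Starts flat on the box floor, left or right half, +x roughly away from the robot. Box: outside 150x240x60 mm, walls and floor 8 mm, centred 75 mm from the hinge on the robot's side.
- key_navy: The other key, same shape and size but with a navy-blue tag. It lies flat in the other half of the box, about 110 mm beside the first, also hidden until the lid is open; it stays there.
- tray: White ceramic tray, open on top, outside 200 x 150 x 25 mm (x, y, z), walls and floor 6 mm; origin at the centre of its underside, on the table. It does not move. It stands beside the box, to the left or right of it.

How it is judged:
By the outcome, as a careful person would: the job done as asked, in the order asked, and still so for the second after the job is handed in, with the robot touching nothing.
It also fails if it takes over 58 s, if anything falls off the work surface, if the arm or the gripper's body presses on something with over 40 N, if the wrist force passes 120 N, or if a joint passes its speed limit or range.

## Robot

A 7-joint arm with a two-finger parallel gripper is mounted at the origin on the work surface. World frame = base frame: x ahead of the robot, y to its left, z up, the work surface at z = 0. Lengths are in m, angles in rad, forces in N, time in s.
With the tool pointing down it reaches from about 0.4 to 0.85 m from the base axis. Payload 10.4 kg.
Tool frame: the origin (TCP) lies at the very end of the fingers, on their centre line; the grasp point (between the pads) lies 19 mm behind it (r.pinch_z is the distance from the TCP to the grasp point, in m); z points along the fingers, y is the line along which they close (so a half turn about z gives the same grasp; the last joint's range is limited). The gripper opens to 87 mm and grips with 3 to 60 N. Pads are 19 mm wide; open, the fingers measure 117 mm over their backs; the gripper's body (75 mm by 190 mm) begins 51 mm behind the grasp point.
Start: joints at [-1.356, 0.332, -0.065, 1.46, 0.022, 1.35, -0.088], TCP at [0.147, 0.607, 0.223] pointing down, gripper open.
Joint ranges: [-2.6, 2.6], [-0.5, 2.12], [-1.47, 1.34], [0.16, 2.42], [-1.27, 4.41], [0.06, 2.06], [-2.6, 2.6]. Speed limits (rad/s): [2.22, 2.22, 2.79, 2.79, 3.14, 3.14, 3.14].

## Interface

Orientations are given as a unit quaternion [x, y, z, w].
In Python, from bench import r, camera gives the robot as it stands. The module is installed in compiled form; this text tells all that it offers.
- The arm moves only by the shell command python3 -m pendant 'ROWS' [FORCE]. ROWS is JSON, a list of rows, each an object with "dp": the shift along the tool's x, y, z as a fraction of full scale, a list of three; "rotation": the turn, a rotation vector about the tool's x, y, z as a fraction of full scale, a list of three; "jaw": the opening, from 0 (shut) to 1 (fully open). A call has 1 to 8 rows; each row is the pose to reach, as a shift and turn from the pose commanded when the call began, along the tool's axes at that moment, turning the shorter way round; what a row does not reach only later rows make up. Full scale, the value 1, is 0.15 m for a shift and 2 pi rad for a turn. A row lasts 1/8 s, in which the tool goes at most 62.5 mm and 10.7 degrees, less where a joint would pass 70% of its speed; a pose out of reach is approached as far as the arm can. A call with a number of a shift or a turn outside -1 to 1 is refused whole. A call with a gripper value outside its range is refused whole. The fingers move at their own pace and stop on an object; FORCE is the grip in N (left out, the last holds). Time passes only in rows, so rows that repeat a pose let the fingers close. It gives the time, the measured TCP pose, the force, the opening and the grip force at its end, in the units of the state.
- r.read_state(): the state, without advancing time (a new reading comes with each control period).
- camera(name): name is "side" or "top" or "wrist"; returns a dict with "image" (420x560x3 uint8, red, green, blue), "z_map" (420x560 float32, m along the optical axis (not along the pixel's ray), 0 where there is no reading), "mtx" (3x3 intrinsics, pixels), "T" (4x4, takes a point from camera to world coordinates). Camera axes: x right, y down, z forward; pixel columns grow to the right and rows downward; lengths in m; the calibration is good to about 2 mm. A picture is of the moment at which its call begins.
- r.close_job(): hands the job in; it is judged then, once.
The state is a dict: "time": time; "joint_positions": joint angles; "joint_vel": joint speeds; "joint_torque": joint torques, N m; "ee_pos": TCP position; "eef_rot": TCP orientation; "ft_force": force on the tool from outside, world axes, zero at the start; "torque": the same for the moment, N m; "width": finger opening in m; "grip_force": force on a finger pad.
Only numpy, scipy, OpenCV 4.12 (cv2) and the standard library are available. Lean on these libraries where they do the work, as an engineer would, in place of code of your own. Each camera call takes 0.05 s, during which the arm holds its last target. There are 200 camera calls.

## Working session

There is one attempt and no reset: what is moved stays moved. The work goes in short steps, Python scripts to look and compute and a shell command to move; the robot and the scene stay as the last step left them, time stands still between calls to the robot, and variables do not carry over. Pictures are saved under pics/ and viewed, at most 10 in all, crops included, and the job is handed in when it is done.

```bash
mkdir -p pics; cat > h.py <<'E'
import numpy as np, cv2
from bench import r, camera
from scipy.spatial.transform import Rotation as R
def snap(n,f,crop=None,s=1):
    c=camera(n); im=c["image"][:,:,::-1]
    np.savez('pics/'+f+'.npz',**c)
    if crop: im=im[crop[1]:crop[3],crop[0]:crop[2]]
    if s!=1: im=cv2.resize(im,None,fx=s,fy=s,interpolation=cv2.INTER_CUBIC)
    cv2.imwrite('pics/'+f+'.png',im); return c
def pt(c,u,v,z=None):
    d=np.linalg.inv(c["mtx"])@[u,v,1]
    T=c["T"]; 
    if z is None:
        k=c["z_map"][int(v),int(u)]
    else: k=(z-T[2,3])/(T[:3,:3]@d)[2]
    return T[:3,:3]@(d*k)+T[:3,3]
def st():
    s=r.read_state(); print(s["time"],np.round(s["ee_pos"],4),np.round(R.from_quat(s["eef_rot"]).as_matrix(),3).tolist(),np.round(s["ft_force"],1),s["width"],s["grip_force"],np.round(s["joint_positions"],2))
    return s
def go(p,ax=None):
    """needed dp, rotation for TCP to p (world), matrix ax"""
    s=r.read_state(); M=R.from_quat(s["eef_rot"]).as_matrix()
    print("dp",np.round(M.T@(np.array(p)-s["ee_pos"])/0.15,3), "dist",np.linalg.norm(np.array(p)-s["ee_pos"]))
    if ax is not None: 
        v=R.from_matrix(M.T@ax).as_rotvec(); print("rot",np.round(v/(2*np.pi),4),"deg",np.degrees(np.linalg.norm(v)))
E
python3 - <<'E'
from h import *
snap("top","top0");snap("side","side0");st()
E
```

```text
0.1 [0.1472 0.6071 0.2218] [[-0.972, 0.236, -0.0], [0.236, 0.972, -0.001], [-0.0, -0.001, -1.0]] [-0.7 -0.6  0.1] 0.08696466262053117 0.0 [-1.36  0.33 -0.06  1.46  0.02  1.35 -0.09]
```

View pics/top0.png

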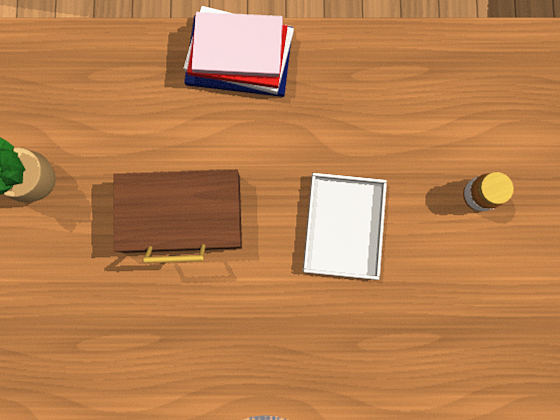

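View pics/side0.png

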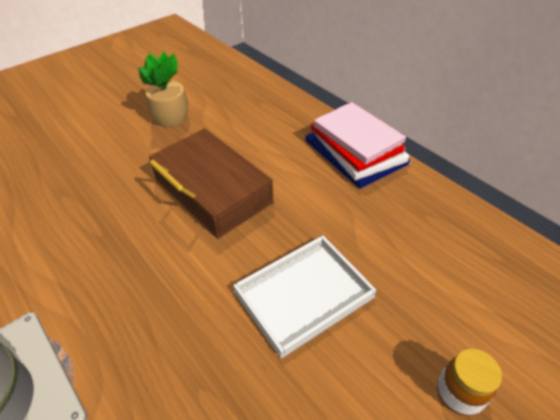

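The top view shows the lid with corners at about (114,174), (238,170), (241,248) and (114,251), and the handle running from (146,260) to (203,258). The tray corners are at about (313,174), (386,180), (380,279) and (304,273). The side view agrees.

```bash
python3 - <<'E'
from h import *
c=dict(np.load('pics/top0.npz'))
for n,L,z in [("lid",[(114,174),(238,170),(241,248),(114,251)],.068),("handle",[(144,260.5),(203,258)],.11),("tray",[(313,174),(386,180),(380,279),(304,273)],.025)]:
    P=np.array([pt(c,u,v,z) for u,v in L]);print(n,P.round(3).tolist(),P.mean(0).round(4))
# lid edges by depth
Z=c["z_map"];uu,vv=np.meshgrid(np.arange(560),np.arange(420))
d=np.stack([uu,vv,np.ones_like(uu)],-1)@np.linalg.inv(c["mtx"]).T*Z[...,None]
W=d@c["T"][:3,:3].T+c["T"][:3,3]
def rect(m):
    (x,y),(w,h),a=cv2.minAreaRect(W[m][:,:2].astype(np.float32)); print((x,y),(w,h),a)
box=(uu>100)&(uu<255)&(vv>150)&(vv<275)
m=box&(abs(W[...,2]-.068)<.005); print(m.sum());rect(m)
m=box&(W[...,2]>.095); print(m.sum(),W[m].mean(0), np.median(W[m][:,2]),W[m][:,2].max());rect(m)
m=(uu>290)&(uu<400)&(vv>160)&(vv<290)&(W[...,2]>.018);rect(m)
E
```

```text
lid [[0.593, 0.288, 0.068], [0.601, 0.049, 0.068], [0.45, 0.043, 0.068], [0.445, 0.282, 0.068]] [0.5224 0.1656 0.068 ]
handle [[0.426, 0.215, 0.11], [0.43, 0.109, 0.11]] [0.4281 0.1621 0.11  ]
tray [[0.601, -0.099, 0.025], [0.589, -0.246, 0.025], [0.391, -0.228, 0.025], [0.404, -0.079, 0.025]] [ 0.4963 -0.1628  0.025 ]
9696
(0.5253045558929443, 0.16814962029457092) (0.15073736011981964, 0.23984834551811218) 2.0719337463378906
473 [0.42418431 0.13287441 0.2773973 ] 0.11012718909875874 1.035339880222075
(0.42527955770492554, 0.10389063507318497) (0.23181775212287903, 0.03049265593290329) 83.12482452392578
(0.4939199686050415, -0.12772201001644135) (0.21617820858955383, 0.21782861649990082) 84.3056869506836
```

```bash
python3 - <<'E'
from h import *
a=np.radians(2);X=np.array([-np.sin(a),np.cos(a),0]);Y=np.array([np.cos(a),np.sin(a),0]);Z=np.array([0,0,-1.])
M=np.stack([X,Y,Z],1); go([.43,.165,.18],M)
E
```

```text
dp [-2.527 -2.42   0.282] dist 0.5264798512473639
rot [-2.000e-04  1.000e-04  2.066e-01] deg 74.37612428856755
```

```bash
python3 -m pendant '[{"dp":[-0.28,-0.27,0.0],"rotation":[0,0,0],"jaw":0.5},{"dp":[-0.56,-0.54,0.0],"rotation":[0,0,0],"jaw":0.5},{"dp":[-0.84,-0.81,0.0],"rotation":[0,0,0],"jaw":0.5},{"dp":[-0.84,-0.81,0.0],"rotation":[0,0,0],"jaw":0.5}]' && python3 -m pendant '[{"dp":[-0.28,-0.27,0.0],"rotation":[0,0,0],"jaw":0.5},{"dp":[-0.56,-0.54,0.0],"rotation":[0,0,0],"jaw":0.5},{"dp":[-0.84,-0.81,0.0],"rotation":[0,0,0],"jaw":0.5},{"dp":[-0.84,-0.81,0.0],"rotation":[0,0,0],"jaw":0.5}]' && python3 -m pendant '[{"dp":[-0.2,-0.2,0.0],"rotation":[0,0,0.025],"jaw":0.5},{"dp":[-0.4,-0.4,0.0],"rotation":[0,0,0.05],"jaw":0.5},{"dp":[-0.6,-0.6,0.0],"rotation":[0,0,0.08],"jaw":0.5},{"dp":[-0.84,-0.8,0.0],"rotation":[0,0,0.11],"jaw":0.5},{"dp":[-0.84,-0.8,0.0],"rotation":[0,0,0.14],"jaw":0.5},{"dp":[-0.84,-0.8,0.1],"rotation":[0,0,0.17],"jaw":0.5},{"dp":[-0.84,-0.8,0.2],"rotation":[0,0,0.207],"jaw":0.5},{"dp":[-0.84,-0.8,0.28],"rotation":[0,0,0.207],"jaw":0.5}]'
python3 - <<'E'
from h import *
st()
a=np.radians(2);X=np.array([-np.sin(a),np.cos(a),0]);Y=np.array([np.cos(a),np.sin(a),0]);Z=np.array([0,0,-1.])
M=np.stack([X,Y,Z],1); go([.43,.165,.086],M)
E
```

```text
time: 0.6
ee_pos: [0.2444, 0.4561, 0.2227]
eef_rot: [0.122, 0.993, -0.0, 0.001]
ft_force: [-1.1, 0.4, 0.2]
width: 0.055
grip_force: 0.0
time: 1.1
ee_pos: [0.337, 0.3089, 0.2227]
eef_rot: [0.122, 0.993, -0.0, 0.0]
ft_force: [-0.8, 0.2, 0.6]
width: 0.0437
grip_force: 0.0
time: 2.1
ee_pos: [0.4286, 0.1669, 0.1797]
eef_rot: [0.696, 0.718, -0.0, -0.0]
ft_force: [0.2, -0.1, 0.6]
width: 0.0434
grip_force: 0.0
2.1 [0.4286 0.1669 0.1797] [[-0.031, 1.0, -0.001], [1.0, 0.031, -0.0], [-0.0, -0.001, -1.0]] [ 0.2 -0.1  0.6] 0.04339721729838836 0.0 [-0.79 -0.02  0.32  1.95  0.01  1.21 -0.44]
dp [-0.013  0.009  0.625] dist 0.09376319337342855
rot [-0.0001  0.     -0.0007] deg 0.2525223898617593
```

```bash
python3 - <<'E'
from h import *
c=snap("wrist","w0")
E
python3 -m pendant '[{"dp":[-0.01,0.01,0.2],"rotation":[0,0,0],"jaw":0.5},{"dp":[-0.01,0.01,0.3],"rotation":[0,0,0],"jaw":0.5}]'
python3 - <<'E'
from h import *
c=snap("top","top1",(90,150,290,290),3)
E
```

```text
time: 2.4
ee_pos: [0.43, 0.1648, 0.1344]
eef_rot: [0.695, 0.719, -0.001, -0.0]
ft_force: [-0.1, -0.1, 0.1]
width: 0.0433
grip_force: 0.0
```

View pics/w0.png

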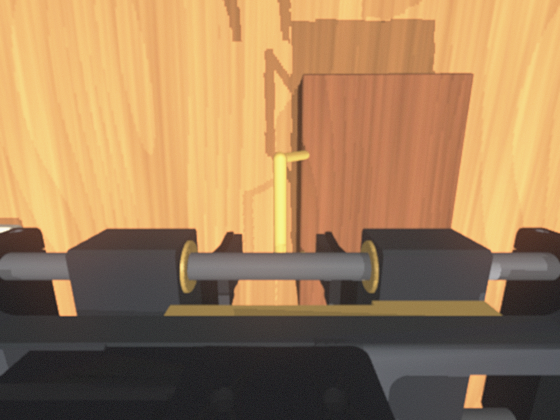

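The wrist view shows the brass bar at column ~280. That is centred between the fingers at ~237 and ~322, with the left post at (280,157). I'll descend and grip.

```bash
python3 -m pendant '[{"dp":[0,0,0.16],"rotation":[0,0,0],"jaw":0.5},{"dp":[0,0,0.32],"rotation":[0,0,0],"jaw":0.5},{"dp":[0,0,0.33],"rotation":[0,0,0],"jaw":0.5}]' 25; python3 -m pendant '[{"dp":[0,0,0],"rotation":[0,0,0],"jaw":0},{"dp":[0,0,0],"rotation":[0,0,0],"jaw":0},{"dp":[0,0,0],"rotation":[0,0,0],"jaw":0},{"dp":[0,0,0],"rotation":[0,0,0],"jaw":0}]' 25
python3 - <<'E'
from h import *
s=st()
M=R.from_quat(s["eef_rot"]).as_matrix();p0=s["ee_pos"]
L=.176;a0=np.arctan2(45,170);ux=np.array([np.cos(np.radians(2)),np.sin(np.radians(2)),0])
for t in range(0,51,4):
    a=a0+np.radians(t)
    d=ux*L*(np.cos(a0)-np.cos(a))+np.array([0,0,L*(np.sin(a)-np.sin(a0))])
    print(t,np.round(M.T@d/.15,3))
E
```

```text
time: 2.82
ee_pos: [0.4298, 0.1642, 0.0854]
eef_rot: [0.695, 0.719, -0.001, -0.0]
ft_force: [0.2, 0.3, -0.6]
width: 0.0433
grip_force: 0.0
time: 3.32
ee_pos: [0.4301, 0.1642, 0.0862]
eef_rot: [0.696, 0.718, -0.0, -0.0]
ft_force: [-18.5, -0.2, 11.3]
width: 0.0115
grip_force: 9.5
3.325 [0.4301 0.1642 0.0862] [[-0.032, 0.999, -0.001], [0.999, 0.032, 0.0], [0.0, -0.001, -1.0]] [-18.5  -0.2  11.3] 0.011547494831343093 9.517979621887207 [-0.78  0.1   0.33  2.06 -0.04  0.99 -0.4 ]
0 [0. 0. 0.]
4 [ 0.     0.024 -0.078]
8 [ 0.     0.053 -0.155]
12 [ 0.     0.087 -0.229]
16 [ 0.     0.126 -0.301]
20 [ 0.001  0.171 -0.37 ]
24 [ 0.001  0.22  -0.436]
28 [ 0.001  0.273 -0.498]
32 [ 0.001  0.331 -0.556]
36 [ 0.001  0.392 -0.61 ]
40 [ 0.001  0.458 -0.659]
44 [ 0.001  0.526 -0.704]
48 [ 0.002  0.598 -0.744]
```

```bash
python3 -m pendant '[{"dp":[0,-0.01,0],"rotation":[0,0,0],"jaw":0},{"dp":[0,-0.01,0],"rotation":[0,0,0],"jaw":0}]' 25; python3 -m pendant '[{"dp":[0,0.011,-0.04],"rotation":[0,0,0],"jaw":0},{"dp":[0,0.024,-0.078],"rotation":[0,0,0],"jaw":0},{"dp":[0,0.053,-0.155],"rotation":[0,0,0],"jaw":0},{"dp":[0,0.087,-0.229],"rotation":[0,0,0],"jaw":0},{"dp":[0,0.087,-0.229],"rotation":[0,0,0],"jaw":0}]' 25;
```

```text
time: 3.58
ee_pos: [0.4294, 0.1643, 0.0863]
eef_rot: [0.696, 0.718, 0.0, 0.0]
ft_force: [0.6, 0.2, 2.4]
width: 0.0101
grip_force: 25.0
time: 4.2
ee_pos: [0.4422, 0.1647, 0.1212]
eef_rot: [0.696, 0.718, 0.0, -0.0]
ft_force: [-1.8, 1.4, -1.5]
width: 0.01
grip_force: 25.0
```

```bash
python3 -m pendant '[{"dp":[0,0.039,-0.072],"rotation":[0,0,0],"jaw":0},{"dp":[0,0.084,-0.141],"rotation":[0,0,0],"jaw":0},{"dp":[0,0.133,-0.207],"rotation":[0,0,0],"jaw":0},{"dp":[0,0.186,-0.269],"rotation":[0,0,0],"jaw":0},{"dp":[0,0.244,-0.327],"rotation":[0,0,0],"jaw":0},{"dp":[0,0.305,-0.381],"rotation":[0,0,0],"jaw":0},{"dp":[0,0.371,-0.43],"rotation":[0,0,0],"jaw":0},{"dp":[0,0.439,-0.475],"rotation":[0,0,0],"jaw":0}]' 25;python3 - <<'E'
from h import *
s=st()
c=snap("side","side1")
M=R.from_quat(s["eef_rot"]).as_matrix();p0=s["ee_pos"]
L=.176;ux=np.array([np.cos(np.radians(2)),np.sin(np.radians(2)),0]);a0=np.arctan2(45,170)+np.radians(44)
for t in range(44,113,4):
    a=a0+np.radians(t-44)
    d=ux*L*(np.cos(a0)-np.cos(a))+np.array([0,0,L*(np.sin(a)-np.sin(a0))])
    print(t,np.round(M.T@d/.15,3))
E
```

```text
time: 5.2
ee_pos: [0.5077, 0.1669, 0.1935]
eef_rot: [0.695, 0.719, -0.0, -0.001]
ft_force: [-8.9, 0.5, 10.0]
width: 0.0097
grip_force: 25.0
5.2 [0.5077 0.1669 0.1935] [[-0.033, 0.999, -0.001], [0.999, 0.033, 0.001], [0.001, -0.001, -1.0]] [-8.9  0.5 10. ] 0.009684596346000027 25.00521808862686 [-0.74  0.15  0.37  1.76 -0.06  1.24 -0.32]
44 [0. 0. 0.]
48 [ 0.     0.071 -0.04 ]
52 [ 0.     0.146 -0.075]
56 [ 0.001  0.222 -0.105]
60 [ 0.001  0.3   -0.129]
64 [ 0.001  0.38  -0.148]
68 [ 0.001  0.461 -0.161]
72 [ 0.001  0.542 -0.168]
76 [ 0.001  0.624 -0.17 ]
80 [ 0.002  0.706 -0.166]
84 [ 0.002  0.787 -0.157]
88 [ 0.002  0.868 -0.141]
92 [ 0.002  0.947 -0.12 ]
96 [ 0.002  1.024 -0.094]
100 [ 0.002  1.1   -0.062]
104 [ 0.002  1.173 -0.026]
108 [0.003 1.243 0.016]
112 [0.003 1.311 0.063]
```

View pics/side1.png

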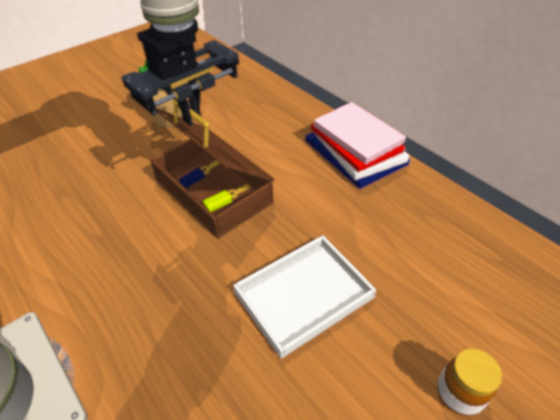

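The side view shows the lid held about half open at (190,110), with the lime key on the tray side at (218,200) and the navy key at (195,177). I'll continue the arc.

```bash
python3 -m pendant '[{"dp":[0,0.066,-0.045],"rotation":[0,0,0],"jaw":0},{"dp":[0,0.14,-0.082],"rotation":[0,0,0],"jaw":0},{"dp":[0,0.218,-0.113],"rotation":[0,0,0],"jaw":0},{"dp":[0,0.298,-0.138],"rotation":[0,0,0],"jaw":0},{"dp":[0,0.378,-0.157],"rotation":[0,0,0],"jaw":0},{"dp":[0,0.46,-0.17],"rotation":[0,0,0],"jaw":0},{"dp":[0,0.542,-0.178],"rotation":[0,0,0],"jaw":0},{"dp":[0,0.542,-0.178],"rotation":[0,0,0],"jaw":0}]' 25
```

```text
time: 6.25
ee_pos: [0.5903, 0.1692, 0.2182]
eef_rot: [0.696, 0.718, 0.0, 0.0]
ft_force: [-0.9, 0.8, 2.3]
width: 0.0099
grip_force: 25.0
```

```bash
python3 -m pendant '[{"dp":[0,0.082,-0.002],"rotation":[0,0,0],"jaw":0},{"dp":[0,0.164,0.002],"rotation":[0,0,0],"jaw":0},{"dp":[0,0.245,0.011],"rotation":[0,0,0],"jaw":0},{"dp":[0,0.326,0.027],"rotation":[0,0,0],"jaw":0},{"dp":[0,0.405,0.048],"rotation":[0,0,0],"jaw":0},{"dp":[0,0.482,0.074],"rotation":[0,0,0],"jaw":0},{"dp":[0,0.558,0.106],"rotation":[0,0,0],"jaw":0},{"dp":[0,0.558,0.106],"rotation":[0,0,0],"jaw":0}]' 25;python3 -m pendant '[{"dp":[0,0.037,0.018],"rotation":[0,0,0],"jaw":0},{"dp":[0,0.073,0.036],"rotation":[0,0,0],"jaw":0},{"dp":[0,0.1,0.052],"rotation":[0,0,0],"jaw":0},{"dp":[0,0.1,0.052],"rotation":[0,0,0],"jaw":0}]' 25
```

```text
time: 7.25
ee_pos: [0.6737, 0.1718, 0.2018]
eef_rot: [0.696, 0.718, -0.0, 0.0]
ft_force: [0.1, -0.2, -0.4]
width: 0.01
grip_force: 25.0
time: 7.75
ee_pos: [0.6881, 0.1722, 0.1944]
eef_rot: [0.696, 0.718, -0.0, 0.0]
ft_force: [-0.5, -1.4, -0.3]
width: 0.0098
grip_force: 25.0
```

```bash
python3 -m pendant '[{"dp":[0,0.02,0.012],"rotation":[0,0,0],"jaw":0},{"dp":[0,0.04,0.024],"rotation":[0,0,0],"jaw":0},{"dp":[0,0.055,0.034],"rotation":[0,0,0],"jaw":0}]' 25; python3 -m pendant '[{"dp":[0,0,0],"rotation":[0,0,0],"jaw":0.35},{"dp":[0,0,0],"rotation":[0,0,0],"jaw":0.35},{"dp":[0,0,0],"rotation":[0,0,0],"jaw":0.35}]';  python3 -m pendant '[{"dp":[0,0,-0.1],"rotation":[0,0,0],"jaw":0.35},{"dp":[0,0,-0.3],"rotation":[0,0,0],"jaw":0.35},{"dp":[0,0,-0.5],"rotation":[0,0,0],"jaw":0.35}]'
python3 - <<'E'
from h import *
c=snap("top","top2",(60,120,310,300),3);st()
E
```

```text
time: 8.12
ee_pos: [0.6964, 0.1725, 0.1895]
eef_rot: [0.696, 0.718, 0.0, 0.0]
ft_force: [-1.1, -2.9, 0.7]
width: 0.0105
grip_force: 25.0
time: 8.5
ee_pos: [0.6961, 0.1733, 0.1897]
eef_rot: [0.695, 0.719, 0.0, -0.0]
ft_force: [0.4, -0.5, 0.5]
width: 0.0284
grip_force: 0.0
time: 8.88
ee_pos: [0.6962, 0.1729, 0.2667]
eef_rot: [0.696, 0.718, 0.0, 0.0]
ft_force: [0.3, 0.1, 0.1]
width: 0.0305
grip_force: 0.0
8.925 [0.6974 0.173  0.2716] [[-0.033, 0.999, 0.006], [0.999, 0.033, 0.002], [0.002, 0.007, -1.0]] [-1.2 -0.1  3.7] 0.030228106876731383 0.0 [-0.56  0.55  0.41  1.11 -0.21  1.52 -0.15]
```

View pics/top2.png

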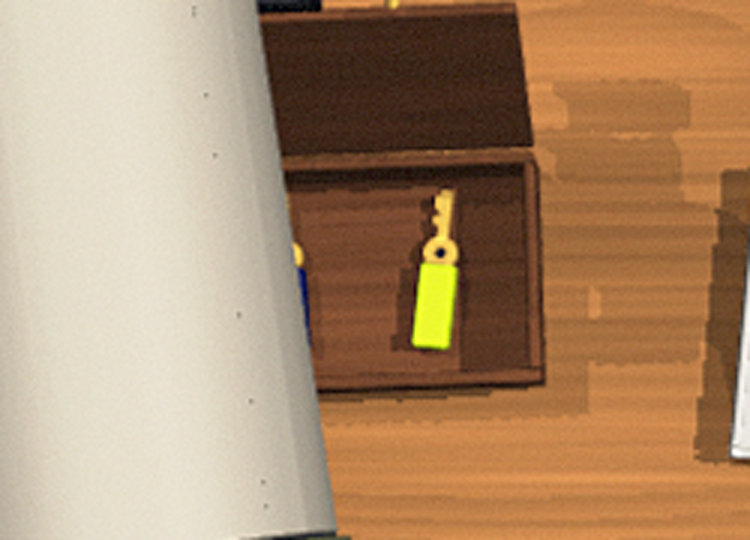

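The lid now stands open by itself. The lime tag's corners in the crop are at about (420,262), (459,265), (449,350) and (412,345), with the key tip at (447,190).

```bash
python3 - <<'E'
from h import *
c=dict(np.load('pics/top2.npz'))
P=np.array([pt(c,u/3+60,v/3+120,.026) for u,v in [(420,262),(459,265),(449,350),(412,345)]])
tip=pt(c,447/3+60,190/3+120,.017)
print(P.round(4).tolist(),tip)
im=cv2.cvtColor(c["image"],cv2.COLOR_RGB2HSV)
m=cv2.inRange(im,(28,150,120),(45,255,255)); m[:, :150]=0; m[:,260:]=0
q=cv2.findNonZero(m); rc=cv2.minAreaRect(q); b=cv2.boxPoints(rc)
B=np.array([pt(c,u,v,.026) for u,v in b]);print(len(q),rc,B.round(4).tolist(),B.mean(0))
o=B.mean(0); e=[(B[i]-B[i-1])[:2] for i in range(4)]
x=max(e,key=np.linalg.norm); x=x*np.sign(x[0]); a=np.arctan2(x[1],x[0]); print("yaw",np.degrees(a),"tipyaw",np.degrees(np.arctan2(*(tip-o)[[1,0]])))
# tool y along key y, closest to the present
for s in (1,-1):
    Y=s*np.array([-np.sin(a),np.cos(a),0]);X=np.array([-Y[1],Y[0],0]);M=np.stack([X,Y,[0,0,-1.]],1); go([o[0],o[1],.15],M)
E
```

```text
[[0.534, 0.1271, 0.026], [0.5319, 0.1012, 0.026], [0.4754, 0.1072, 0.026], [0.4787, 0.1316, 0.026]] [0.58410762 0.11086341 0.017     ]
357 ((204.5487823486328, 221.5609588623047), (12.699625968933105, 28.1600399017334), 6.340191841125488) [[0.479, 0.1329, 0.026], [0.5349, 0.1275, 0.026], [0.532, 0.1024, 0.026], [0.4762, 0.1079, 0.026]] [0.5055292  0.11766746 0.026     ]
yaw -5.448993389483831 tipyaw -4.948860435573049
dp [-0.328 -1.296  0.802] dist 0.23379683400125004
rot [ 0.0011  0.0005 -0.2297] deg 82.68887090017903
dp [-0.328 -1.296  0.802] dist 0.23379683400125004
rot [ 0.0005 -0.0011  0.2703] deg 97.31247157918169
```

```bash
python3 -m pendant '[{"dp":[-0.05,-0.15,0],"rotation":[0,0,-0.029],"jaw":0.53},{"dp":[-0.1,-0.3,0],"rotation":[0,0,-0.058],"jaw":0.53},{"dp":[-0.15,-0.45,0],"rotation":[0,0,-0.087],"jaw":0.53},{"dp":[-0.2,-0.6,0],"rotation":[0,0,-0.116],"jaw":0.53},{"dp":[-0.25,-0.75,0],"rotation":[0,0,-0.145],"jaw":0.53},{"dp":[-0.3,-0.9,0],"rotation":[0,0,-0.174],"jaw":0.53},{"dp":[-0.33,-1.0,0],"rotation":[0,0,-0.203],"jaw":0.53},{"dp":[-0.33,-1.0,0],"rotation":[0,0,-0.23],"jaw":0.53}]'
python3 - <<'E'
from h import *
st();a=np.radians(-5.4)
Y=np.array([-np.sin(a),np.cos(a),0]);X=np.array([-Y[1],Y[0],0]);M=np.stack([X,Y,[0,0,-1.]],1); go([.505,.117,.13],M)
E
```

```text
time: 9.93
ee_pos: [0.5474, 0.118, 0.2662]
eef_rot: [0.044, 0.999, 0.001, 0.001]
ft_force: [0.1, -0.0, 1.4]
width: 0.0461
grip_force: 0.0
9.925 [0.5474 0.118  0.2662] [[-0.996, 0.088, 0.002], [0.088, 0.996, 0.001], [-0.002, 0.001, -1.0]] [ 0.1 -0.   1.4] 0.046088946276895255 0.0 [-0.49  0.16  0.22  1.58 -0.04  1.4   1.22]
dp [ 0.283 -0.033  0.908] dist 0.14268862094036933
rot [0.0002 0.0003 0.001 ] deg 0.37764391086886306
```

```bash
python3 -m pendant '[{"dp":[0.13,-0.01,0.2],"rotation":[0,0,0],"jaw":0.53},{"dp":[0.27,-0.03,0.5],"rotation":[0,0,0.001],"jaw":0.53},{"dp":[0.27,-0.033,0.8],"rotation":[0,0,0.001],"jaw":0.53},{"dp":[0.27,-0.033,0.9],"rotation":[0,0,0.001],"jaw":0.53},{"dp":[0.27,-0.033,0.9],"rotation":[0,0,0.001],"jaw":0.53}]'
python3 - <<'E'
from h import *
st();c=snap("wrist","w1")
E
```

```text
time: 10.55
ee_pos: [0.5074, 0.1173, 0.1301]
eef_rot: [0.05, 0.999, -0.0, -0.0]
ft_force: [-0.3, 0.6, -0.3]
width: 0.046
grip_force: 0.0
10.55 [0.5074 0.1173 0.1301] [[-0.995, 0.1, -0.0], [0.1, 0.995, -0.0], [0.0, -0.0, -1.0]] [-0.3  0.6 -0.3] 0.04604901081855815 0.0 [-0.5   0.18  0.2   1.86 -0.04  1.11  1.19]
```

View pics/w1.png

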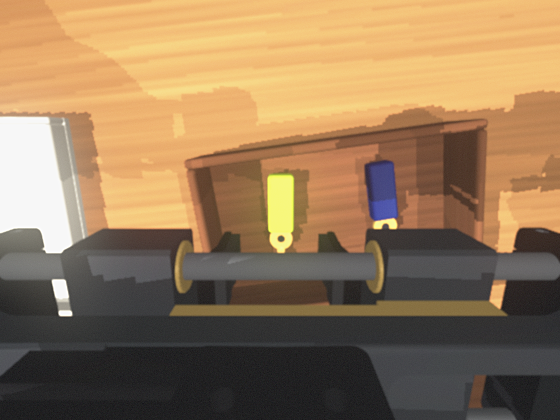

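The wrist view shows the lime tag centred between the fingers, spanning columns 268–294 and rows 174–233. I'll check that position with the wrist calibration.

```bash
python3 - <<'E'
from h import *
c=dict(np.load('pics/w1.npz'))
for u,v in [(268,174),(294,174),(293,233),(268,233)]: print(pt(c,u,v,.026).round(4))
go([.508,.117,.012])
E
```

```text
[0.4752 0.1107 0.026 ]
[0.4776 0.1344 0.026 ]
[0.5344 0.1285 0.026 ]
[0.532  0.1045 0.026 ]
dp [ 0.001 -0.004  0.794] dist 0.11903640412116548
```

```bash
python3 -m pendant '[{"dp":[0,0.008,0.2],"rotation":[0,0,0],"jaw":0.53},{"dp":[0,0.008,0.4],"rotation":[0,0,0],"jaw":0.53},{"dp":[0,0.008,0.6],"rotation":[0,0,0],"jaw":0.53},{"dp":[0,0.008,0.72],"rotation":[0,0,0],"jaw":0.53},{"dp":[0,0.008,0.79],"rotation":[0,0,0],"jaw":0.53},{"dp":[0,0.008,0.79],"rotation":[0,0,0],"jaw":0.53}]' 12;python3 -m pendant '[{"dp":[0,0,0],"rotation":[0,0,0],"jaw":0},{"dp":[0,0,0],"rotation":[0,0,0],"jaw":0},{"dp":[0,0,0],"rotation":[0,0,0],"jaw":0},{"dp":[0,0,0],"rotation":[0,0,0],"jaw":0}]' 15
```

```text
time: 11.35
ee_pos: [0.5078, 0.1187, 0.0117]
eef_rot: [0.05, 0.999, 0.0, 0.0]
ft_force: [-0.7, 0.1, 0.5]
width: 0.0457
grip_force: 0.0
time: 11.85
ee_pos: [0.5074, 0.1186, 0.0115]
eef_rot: [0.05, 0.999, 0.0, 0.0]
ft_force: [-1.3, -0.1, 4.8]
width: 0.0241
grip_force: 15.0
```

Gripped, with the opening reading 24 mm. Now I'll lift slowly.

```bash
python3 -m pendant '[{"dp":[0,0,-0.05],"rotation":[0,0,0],"jaw":0},{"dp":[0,0,-0.2],"rotation":[0,0,0],"jaw":0},{"dp":[0,0,-0.4],"rotation":[0,0,0],"jaw":0},{"dp":[0,0,-0.6],"rotation":[0,0,0],"jaw":0},{"dp":[0,0,-0.8],"rotation":[0,0,0],"jaw":0},{"dp":[0,0,-1.0],"rotation":[0,0,0],"jaw":0},{"dp":[0,0,-1.0],"rotation":[0,0,0],"jaw":0}]'
python3 - <<'E'
from h import *
st();a=np.radians(-5.8)
Y=np.array([-np.sin(a),np.cos(a),0]);X=np.array([-Y[1],Y[0],0]);M=np.stack([X,Y,[0,0,-1.]],1)
go([.475,-.161,.16],M)
c=snap("wrist","w2",(150,100,430,310),2.5)
E
```

```text
time: 12.72
ee_pos: [0.5084, 0.1187, 0.1636]
eef_rot: [0.05, 0.999, 0.001, 0.002]
ft_force: [-0.9, -0.2, -0.3]
width: 0.024
grip_force: 15.0
12.725 [0.5084 0.1187 0.1636] [[-0.995, 0.1, 0.004], [0.1, 0.995, 0.002], [-0.004, 0.002, -1.0]] [-0.9 -0.2 -0.3] 0.02404531224620306 14.997832328081131 [-0.5   0.14  0.2   1.82 -0.03  1.17  1.18]
dp [ 0.036 -1.878  0.02 ] dist 0.2817583153921259
rot [0.0003 0.0006 0.0002] deg 0.26202202959085813
```

View pics/w2.png

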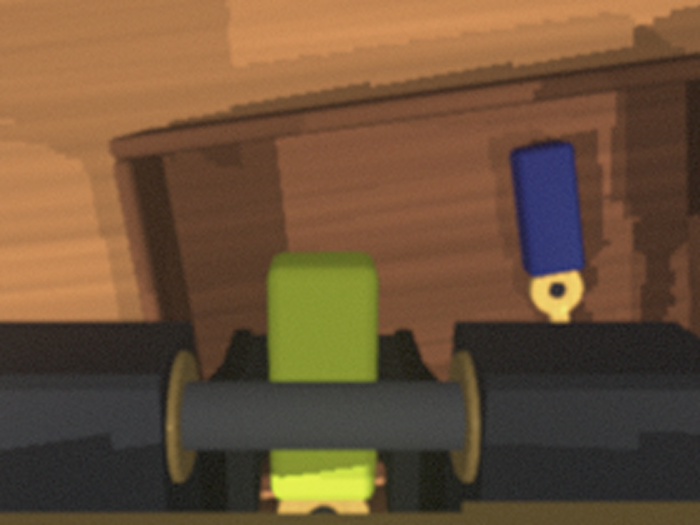

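The lime key is held straight between the fingers, and the navy key is still lying in the box. I'll carry the lime key to above the tray.

```bash
python3 -m pendant '[{"dp":[0,-0.1,0],"rotation":[0,0,0],"jaw":0},{"dp":[0,-0.3,0],"rotation":[0,0,0],"jaw":0},{"dp":[0,-0.5,0],"rotation":[0,0,0],"jaw":0},{"dp":[0,-0.7,0],"rotation":[0,0,0],"jaw":0},{"dp":[0,-0.9,0],"rotation":[0,0,0],"jaw":0},{"dp":[0,-1.0,0],"rotation":[0,0,0],"jaw":0}]' && python3 -m pendant '[{"dp":[0,-0.2,0],"rotation":[0,0,0],"jaw":0},{"dp":[0.01,-0.4,0],"rotation":[0,0,0],"jaw":0},{"dp":[0.02,-0.6,0],"rotation":[0,0,0],"jaw":0},{"dp":[0.03,-0.8,0.02],"rotation":[0,0,0],"jaw":0},{"dp":[0.036,-0.88,0.02],"rotation":[0,0,0],"jaw":0},{"dp":[0.036,-0.88,0.02],"rotation":[0,0,0],"jaw":0}]'
python3 - <<'E'
from h import *
st();a=np.radians(-5.8)
Y=np.array([-np.sin(a),np.cos(a),0]);X=np.array([-Y[1],Y[0],0]);M=np.stack([X,Y,[0,0,-1.]],1)
go([.475,-.161,.0105],M)
c=snap("side","side2",(130,80,410,360),2.1)
E
```

```text
time: 13.52
ee_pos: [0.4912, -0.0333, 0.1602]
eef_rot: [0.051, 0.999, -0.0, -0.001]
ft_force: [1.5, 0.4, -0.9]
width: 0.0239
grip_force: 15.0
time: 14.28
ee_pos: [0.4736, -0.1616, 0.1578]
eef_rot: [0.05, 0.999, 0.0, -0.0]
ft_force: [0.6, 0.5, -0.2]
width: 0.0236
grip_force: 15.0
14.275 [ 0.4736 -0.1616  0.1578] [[-0.995, 0.1, -0.001], [0.1, 0.995, 0.0], [0.001, 0.0, -1.0]] [ 0.6  0.5 -0.2] 0.023606299672522424 14.997722804546356 [-0.18  0.1   0.45  1.89 -0.05  1.16  1.75]
dp [-0.01   0.004  0.982] dist 0.14727272250507265
rot [ 0.     -0.0001  0.0001] deg 0.058067820916976376
```

View pics/side2.png

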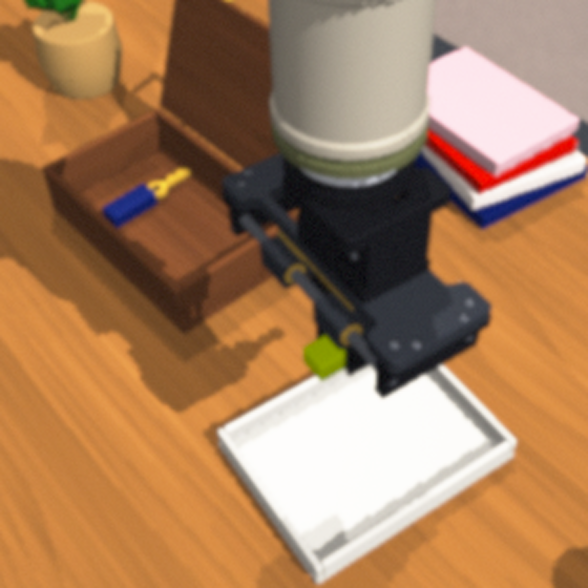

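The side view shows the lime tag held level at (325,357) above the tray. The lid is open and the navy key lies in the box. I'll lower it gently.

```bash
python3 -m pendant '[{"dp":[-0.01,0.004,0.15],"rotation":[0,0,0],"jaw":0},{"dp":[-0.01,0.004,0.35],"rotation":[0,0,0],"jaw":0},{"dp":[-0.01,0.004,0.55],"rotation":[0,0,0],"jaw":0},{"dp":[-0.01,0.004,0.75],"rotation":[0,0,0],"jaw":0},{"dp":[-0.01,0.004,0.87],"rotation":[0,0,0],"jaw":0},{"dp":[-0.01,0.004,0.94],"rotation":[0,0,0],"jaw":0},{"dp":[-0.01,0.004,0.965],"rotation":[0,0,0],"jaw":0},{"dp":[-0.01,0.004,0.965],"rotation":[0,0,0],"jaw":0}]'; python3 -m pendant '[{"dp":[0,0,0.007],"rotation":[0,0,0],"jaw":0},{"dp":[0,0,0.014],"rotation":[0,0,0],"jaw":0},{"dp":[0,0,0.014],"rotation":[0,0,0],"jaw":0}]'
```

```text
time: 15.32
ee_pos: [0.4757, -0.1609, 0.0136]
eef_rot: [0.05, 0.999, 0.0, 0.0]
ft_force: [-0.1, 0.6, -1.2]
width: 0.0239
grip_force: 15.0
time: 15.7
ee_pos: [0.4753, -0.1612, 0.0113]
eef_rot: [0.05, 0.999, 0.0, 0.0]
ft_force: [-0.1, -0.1, -0.4]
width: 0.0238
grip_force: 15.0
```

```bash
python3 -m pendant '[{"dp":[0,0,0.005],"rotation":[0,0,0],"jaw":0},{"dp":[0,0,0.01],"rotation":[0,0,0],"jaw":0},{"dp":[0,0,0.01],"rotation":[0,0,0],"jaw":0}]';python3 -m pendant '[{"dp":[0,0,0.004],"rotation":[0,0,0],"jaw":0},{"dp":[0,0,0.004],"rotation":[0,0,0],"jaw":0}]'
```

```text
time: 16.08
ee_pos: [0.4752, -0.1611, 0.0096]
eef_rot: [0.05, 0.999, 0.0, -0.0]
ft_force: [0.0, 0.5, 0.2]
width: 0.0239
grip_force: 15.0
time: 16.32
ee_pos: [0.4753, -0.1612, 0.0095]
eef_rot: [0.05, 0.999, 0.0, -0.0]
ft_force: [-3.6, 0.9, 7.6]
width: 0.0235
grip_force: 15.0
```

Contact at 7.6 N, at the height I expected. I'll release slowly, then retreat upward.

```bash
python3 -m pendant '[{"dp":[0,0,-0.002],"rotation":[0,0,0],"jaw":0.3},{"dp":[0,0,-0.002],"rotation":[0,0,0],"jaw":0.4},{"dp":[0,0,-0.002],"rotation":[0,0,0],"jaw":0.5},{"dp":[0,0,-0.002],"rotation":[0,0,0],"jaw":0.5}]'; python3 -m pendant '[{"dp":[0,0,-0.05],"rotation":[0,0,0],"jaw":0.5},{"dp":[0,0,-0.2],"rotation":[0,0,0],"jaw":0.5},{"dp":[0,0,-0.5],"rotation":[0,0,0],"jaw":0.5},{"dp":[0,0,-0.8],"rotation":[0,0,0],"jaw":0.5},{"dp":[0.3,0,-1.0],"rotation":[0,0,0],"jaw":0.5},{"dp":[0.3,0,-1.0],"rotation":[0,0,0],"jaw":0.5}]'; python3 -m pendant '[{"dp":[0,-0.3,0],"rotation":[0,0,0],"jaw":0.5},{"dp":[0,-0.6,0],"rotation":[0,0,0],"jaw":0.5},{"dp":[0,-1,0],"rotation":[0,0,0],"jaw":0.5},{"dp":[0,-1,0],"rotation":[0,0,0],"jaw":0.5},{"dp":[0,-1,0],"rotation":[0,0,0],"jaw":0.5}]'
python3 - <<'E'
from h import *
st();snap("top","top3",(90,60,410,300),2.4);c=snap("side","side3")
im=cv2.cvtColor(c["image"],cv2.COLOR_RGB2HSV);q=np.argwhere(cv2.inRange(im,(28,150,80),(45,255,255))[200:360,220:390]>0)+[200,220]
W=np.array([pt(c,u,v) for v,u in q]); print(len(W),W.min(0),W.max(0),np.percentile(W[:,2],[10,50,90]))
E
```

```text
time: 16.82
ee_pos: [0.4753, -0.1611, 0.0093]
eef_rot: [0.05, 0.999, 0.0, -0.0]
ft_force: [0.1, -0.2, -1.2]
width: 0.0421
grip_force: 0.0
time: 17.58
ee_pos: [0.43, -0.1572, 0.1623]
eef_rot: [0.05, 0.999, 0.001, 0.003]
ft_force: [0.1, -0.7, -0.5]
width: 0.0437
grip_force: 0.0
time: 18.2
ee_pos: [0.4157, -0.3055, 0.1588]
eef_rot: [0.05, 0.999, 0.0, -0.001]
ft_force: [0.5, 1.0, 0.4]
width: 0.0437
grip_force: 0.0
18.2 [ 0.4157 -0.3055  0.1588] [[-0.995, 0.1, -0.001], [0.1, 0.995, 0.0], [0.001, 0.0, -1.0]] [0.5 1.  0.4] 0.043698457618910995 0.0 [-0.02  0.15  0.62  1.86 -0.09  1.17  2.1 ]
231 [ 0.20564968 -0.45829432  0.00915945] [ 0.47141728 -0.14862032  0.66571217] [0.01598175 0.02408633 0.23450292]
```

View pics/top3.png

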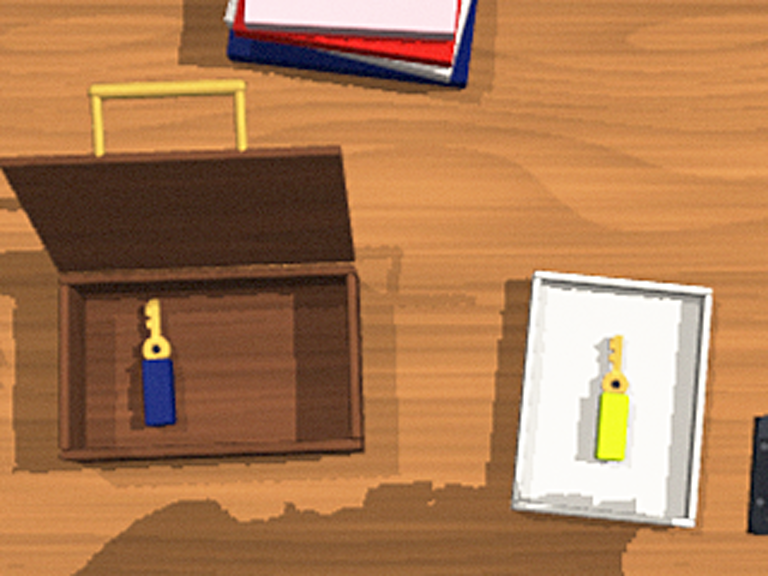

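View pics/side3.png

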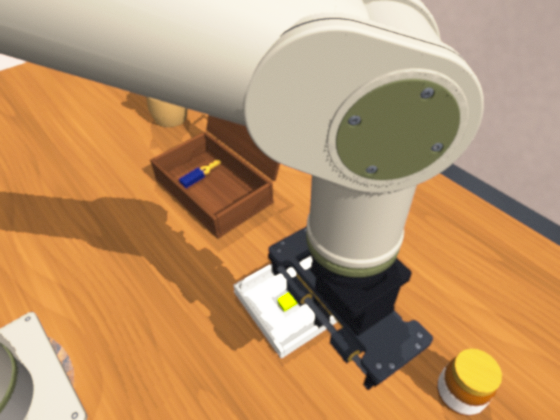

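The top view shows the lime key flat inside the tray at (612,400), the navy key in the box at (157,360) and the lid fully back. The side view agrees, and the arm is clear of everything.

```bash
python3 -c "
from bench import r
print(r.close_job())"
```

```text
the job is handed in; nothing more can be done
None
```

The lid stands open past its balance point, the lime-tagged key lies flat in the white tray, the navy-tagged key is still in the box, and the job was handed in at about 18 s; no verdict came back.

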